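# Bank a brittle end plate on an unseen pile in the tipping bin

### The job

The tin bin has been left tipped towards you: push it back level by the lip on its far rim. Then, with empty fingers, feel how high the pile of cast plates inside it stands, fetch the loose plate and lay it flat and squarely on top of the pile, letting go only once you feel it resting there: it is brittle, so neither drop it nor ram it down. Leave the bin level and the other parts lying where they are.

Things in the scene. Friction and masses are not known exactly. Their poses are not given: they have to be found in the camera images.
- bin_stand: Fixed steel stand: base 200 (x) x 230 (y) x 8 mm and two uprights at y = +-94 mm, 120 mm high, 45 mm wide in x, 10 mm thick. Origin at the centre of its underside on the bench, z up, x towards the bin's far side (lip side). The bin's pivot axis runs along the stand's y, 105 mm above the origin.
- bin (a joint): Tilt of the bin on its pivots in rad: 0 is level, against a hard stop; positive has the lip side raised and the side nearer the robot lowered; up to 0.45. Stiff by friction: it stays where it is left; about 6 N down on the lip turns it, and so would as much pressing well off the pivot line.
- bin_centre (a point): Point on the bin's pivot axis, midway between the pivots; axes turn with the bin (x towards the lip, y along the pivot axis, z out of the mouth). The bin is an open tin box, outside 158 (x) x 166 (y) mm, walls 4 mm, centred on this point in x and y; its rim is 52 mm above this point along z, its underside 60 mm below.
- bin_mouth (a point): Centre of the bin's mouth, at rim height; axes as bin_centre. Below it, on a false floor, lies a pile of three plates like the loose one, long side along x; the topmost is centred under this point. The pile does not move in the bin. Its top face lies somewhere between 14 and 54 mm below the rim: unknown, to be felt.
- bin_lip (a point): Centre of the upper face of the flat push lip on the bin's far rim, level with the rim, 95 mm from bin_centre along x and 52 mm along z; the lip is 32 (x) x 90 (y) mm, 4 mm thick, and turns with the bin.
- end_plate: The loose plate, a brittle cast carriage end plate of dark iron, 110 (x) x 60 (y) x 12 (z) mm, about 0.5 kg, with three dark round marks along its middle; lies flat on the bench. Origin at the centre of its underside. Both faces alike; pinch it across its 60 mm width, with the fingertips not below its underside.
- type_bar: Bystander: bent steel type bar, about 110 mm long, lying on the bench; origin near its middle, underside.
- margin_lever: Bystander: chrome margin release lever, about 100 mm long, lying on the bench; origin near its middle, underside.
- pinion: Bystander: brass carriage pinion, 66 mm across, 22 mm high, on the bench; origin at the centre of its underside.
There are look-alikes about, which are no part of the job. There is more than one size of the end_plate; the one meant has the size given above.

How it is judged:
By the outcome, as a careful person would: the job done as asked, in the order asked, and still so for the second after the job is handed in, with the robot touching nothing.
It also fails if it takes over 64 s, if anything falls off the work surface, if the arm or the gripper's body presses on something with over 40 N, if the wrist force passes 120 N, or if a joint passes its speed limit or range.

### The arm

A 6-joint arm with a two-finger parallel gripper is mounted at the origin on the work surface. World frame = base frame: x ahead of the robot, y to its left, z up, the work surface at z = 0. Lengths are in m, angles in rad, forces in N, time in s.
With the tool pointing down it reaches from about 0.2 to 0.875 m from the base axis. Payload 3.4 kg.
Tool frame: the origin (TCP) lies midway between the tips of the shut fingers; the grasp point (between the pads) lies 19 mm behind it; z points along the fingers, y is the line along which they close (so a half turn about z gives the same grasp; the last joint's range is limited). The gripper opens to 94 mm and grips with 3 to 60 N. Pads are 16 mm wide; open, the fingers measure 119 mm over their backs; the gripper's body (75 mm by 177 mm) begins 78 mm behind the grasp point.
Start: joints at [1.2, 0.276, 1.505, -0, 1.361, -0.121], TCP at [0.142, 0.557, 0.205] pointing down, gripper open.
Joint ranges: [-2.89, 2.89], [-0.75, 2.08], [0.22, 2.7], [-1.18, 4.32], [0.11, 2.71], [-2.7, 2.7]. Speed limits (rad/s): [2.57, 2.57, 3.14, 3.14, 3.14, 3.14].

### API

Orientations are given as a unit quaternion [w, x, y, z].
In Python, from cell import status, viewer, ticket gives the robot as it stands.
- The arm moves only by the tool carry_out, never from a script. Its argument "increments" is text: rows parted by semicolons, each of 4 numbers parted by spaces: the shift along the tool's x, y, z as a fraction of full scale, then the turn about the tool's z as a fraction of full scale. A call has 1 to 12 rows; each row shifts and turns the commanded pose from where the row before left it, along the tool's axes as they then stand; what a row does not reach is not made up. Full scale, the value 1, is 40 mm for a shift and 0.15 rad for a turn. A row lasts 1/8 s, in which the tool goes at most 62.5 mm and 10.7 degrees, less where a joint would pass 70% of its speed; a pose out of reach is approached as far as the arm can. A call with a number of a shift or a turn outside -1 to 1 is refused whole. A call with a gripper value outside its range is refused whole. "grip" is the gripper command: -1 is shut, 1 is fully open, values between are in proportion, set as the call begins (left out, the last holds). The fingers move at their own pace and stop on an object; "force" is the grip in N (left out, the last holds). Time passes only in rows, so rows that do not move let the fingers close. It gives the time, the measured TCP pose, the force, the opening and the grip force at its end, in the units of the state.
- status.get_obs(): the state, without advancing time (a new reading comes with each control period).
- viewer.capture(name): name is "scene" or "top" or "wrist"; returns a dict with "pixels" (420x560x3 uint8, red, green, blue), "fovy" (degrees; the focal length in pixels is half the picture's height over the tangent of half this angle, whatever the lens; pixels are square), "cx", "cy" (the principal point, pixels), "R" (3x3) and "t" (3): a world point X has camera coordinates R X + t. Camera axes: x right, y down, z forward; pixel columns grow to the right and rows downward; lengths in m; the calibration is good to about 2 mm. A picture is of the moment at which its call begins. There is no depth.
- ticket.job_done(): hands the job in; it is judged then, once.
Trained networks look in the newest picture that a camera, given by its name, has taken for a name from the list of things; names that differ only in an ending like _2 or _b are one class to them, and where a whole thing is asked for, a point or a joint stands for the part that bears it (a point fixed in the world has none). Each returns a list of dicts, best first, with "score" (0 to 1); they miss things now and then, are a little off and sometimes report something else, mostly with a low value. They report only what shows in the picture. A call takes as long as a camera call. They do not tell look-alikes from the thing itself.
- viewer.regions_of(query, camera): "region" (420x560 bool, what is visible of it) and "extent" ([centre column, centre row, width, height] in pixels, round what is visible of it).
The state is a dict: "time": time; "joints": joint angles; "qvel": joint speeds; "tau": joint torques, N m; "eef_pos": TCP position; "ee_rot": TCP orientation; "force": force on the tool from outside, world axes, zero at the start; "torque": the same for the moment, N m; "gripper_width": finger opening in m; "grasp_force": force on a finger pad.
Only numpy, scipy, OpenCV 4.12 (cv2) and the standard library are available. Lean on these libraries where they do the work, as an engineer would, in place of code of your own. Each camera call takes 0.05 s, during which the arm holds its last target. There are 200 camera calls.

## Working session

There is one attempt and no reset: what is moved stays moved. The work goes in short steps, Python scripts to look and compute and a tool call to move; the robot and the scene stay as the last step left them, time stands still between calls to the robot, and variables do not carry over. Pictures are saved under pics/ and viewed, at most 12 in all, crops included, and the job is handed in when it is done.

Besides the shell and the picture viewer there is one more tool, called after "Request:" in YAML: its name, and indented under it one key for each argument. carry_out: Moves the arm, as the interface text tells. Shift numbers are shares of 40 mm and turn numbers shares of 0.15 rad, none past 1 either way. Its arguments: {"type":"object","properties":{"increments":{"type":"string"},"grip":{"type":"number"},"force":{"type":"number"}},"required":["increments"]}

```bash
mkdir -p pics; cat > h.py <<'E'
import numpy as np, cv2
from cell import status, viewer, ticket
def cap(n):
    c=viewer.capture(n); c['f']=c['pixels'].shape[0]/2/np.tan(np.radians(c['fovy'])/2); c['R']=np.array(c['R']); c['t']=np.array(c['t']); return c
def save(c,fn,box=None,s=1):
    im=cv2.cvtColor(c['pixels'],cv2.COLOR_RGB2BGR)
    if box: im=im[box[1]:box[3],box[0]:box[2]]
    cv2.imwrite('pics/'+fn,cv2.resize(im,None,fx=s,fy=s,interpolation=cv2.INTER_CUBIC))
def ray(c,uv,z):
    uv=np.atleast_2d(uv).astype(float)
    d=np.c_[(uv[:,0]-c['cx'])/c['f'],(uv[:,1]-c['cy'])/c['f'],np.ones(len(uv))]@c['R']
    o=-c['R'].T@c['t']; return o+d*((z-o[2])/d[:,2])[:,None]
def proj(c,X):
    p=np.atleast_2d(X)@c['R'].T+c['t']; return p[:,:2]/p[:,2:]*c['f']+[c['cx'],c['cy']]
E
python3 - <<'E'
from h import *
print({k:np.round(v,3) for k,v in status.get_obs().items()})
a=cap('top');b=cap('scene')
im=np.vstack([a['pixels'],b['pixels']])
save(a,'top.png',s=1.4);save(b,'scene.png',s=1.4)
for n in ['top','scene']:
  for q in ['bin','bin_stand','end_plate','type_bar','margin_lever','pinion']:
    for r in viewer.regions_of(q,n):
      print(n,q,round(r['score'],2),np.round(r['extent']),r['region'].sum())
      if n=='top' and q not in('bin','bin_stand'):
        cs=r['region'].astype(np.uint8); p=np.argwhere(cs)[:,::-1]
        X=ray(a,p,0.012)[:,:2].astype(np.float32); m=cv2.minAreaRect(X*1000); print('   ',np.round(m[0]),np.round(m[1]),round(m[2],1))
E
```

```text
{'time': np.float64(0.0), 'joints': array([ 1.2  ,  0.277,  1.506, -0.   ,  1.361, -0.121]), 'qvel': array([-0.001, -0.002,  0.   , -0.   ,  0.   , -0.002]), 'tau': array([ 1.0000e-03, -4.0457e+01, -2.3724e+01,  7.0000e-02,  3.4000e-02,
       -0.0000e+00]), 'eef_pos': array([0.142, 0.557, 0.205]), 'ee_rot': array([-0.   ,  0.125,  0.992, -0.001]), 'force': array([0.443, 0.543, 0.368]), 'torque': array([0.012, 0.009, 0.027]), 'grasp_force': np.float64(0.0), 'gripper_width': np.float64(0.094)}
top bin 0.64 [326. 229.  82.  85.] 5319
top bin_stand 0.75 [324. 230.  95.  90.] 6899
top end_plate 0.82 [185. 250.  31.  46.] 930
    [518. 248.] [111.  63.] 16.9
top end_plate 0.74 [233. 267.  33.  31.] 540
    [474. 124.] [84. 46.] 47.4
top end_plate 0.68 [141. 255.  37.  30.] 574
    [508. 367.] [49. 86.] 27.2
top end_plate 0.54 [422. 217.  10.  38.] 230
    [ 595. -399.] [ 19. 112.] 85.0
top margin_lever 0.49 [154. 178.  10.  33.] 235
    [720. 334.] [103.  26.] 10.1
top margin_lever 0.39 [325. 226.  77.  83.] 5292
    [ 574. -131.] [197. 224.] 76.0
top pinion 0.72 [209. 178.  26.  19.] 416
    [709. 182.] [65. 61.] 43.7
scene bin_stand 0.92 [247. 244. 119. 114.] 8943
scene bin_stand 0.44 [246. 231.  99.  80.] 5485
scene end_plate 0.9 [340. 202.  39.  26.] 471
scene end_plate 0.52 [302. 206.  21.  13.] 258
scene end_plate 0.47 [366. 186.  24.  10.] 228
scene type_bar 0.58 [144. 323.  26.  44.] 296
scene margin_lever 0.74 [249. 228.  99.  79.] 5630
scene pinion 0.69 [375. 239.  27.  20.] 391
```

View pics/top.png

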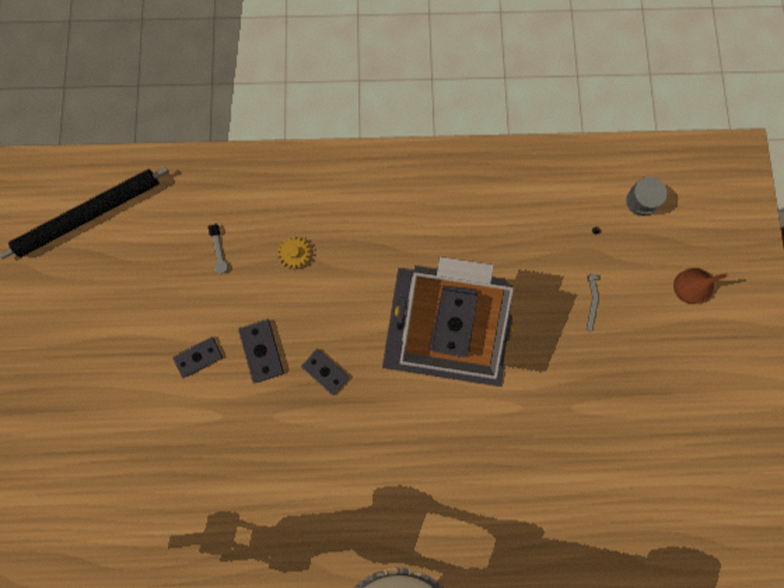

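View pics/scene.png

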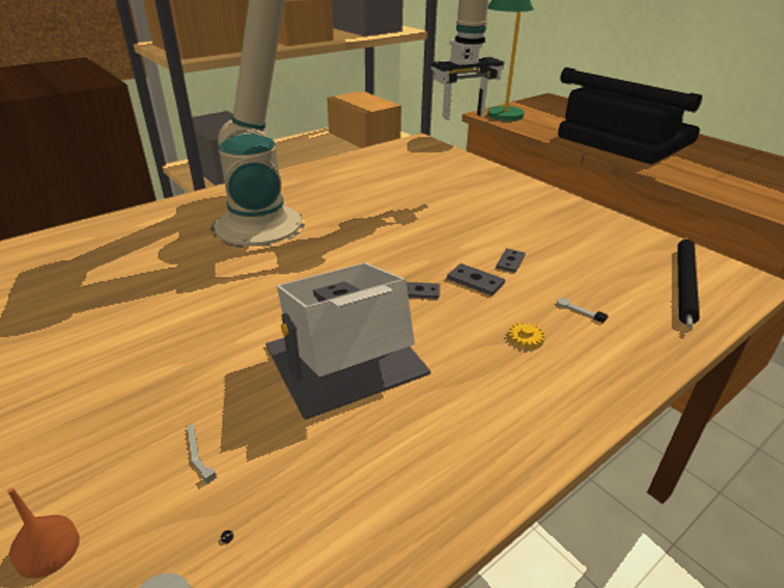

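The plate candidates in the top view (native px) are (185,250), about 111×63 mm; (233,267), about 84×46 mm; and (141,255), about 86×49 mm. Only (185,250) fits 110×60 mm. The plate inside the bin belongs to the pile. The bin is at about (326,229), with its lip away from the robot. I'll enlarge to confirm.

```bash
python3 - <<'E'
from h import *
a=cap('top'); save(a,'plates.png',(120,220,260,290),5)
save(a,'bin.png',(265,175,375,285),5.4)
b=cap('scene'); save(b,'bins.png',(180,180,320,305),4.8)
E
```

```text
(no output)
```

View pics/plates.png

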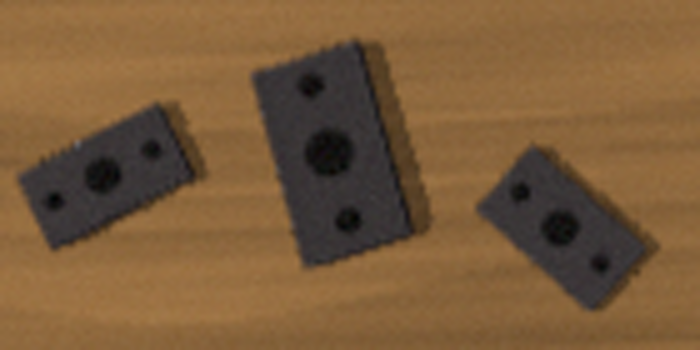

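View pics/bin.png

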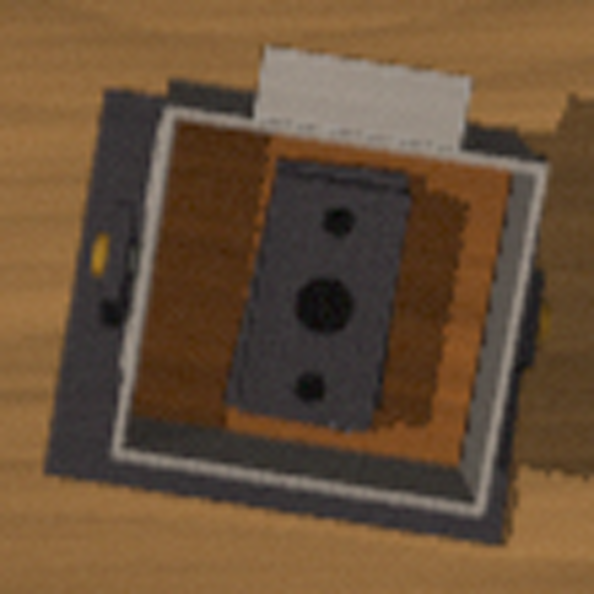

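View pics/bins.png

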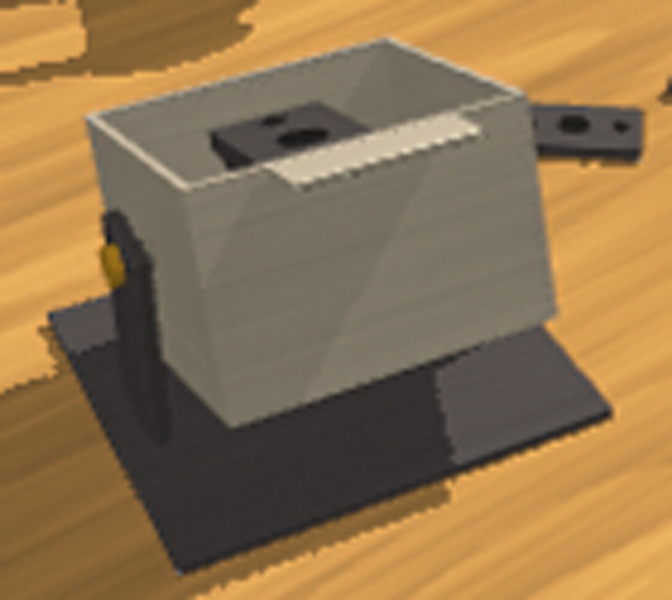

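The crops show the wanted plate in the middle of the three, and the two smaller ones flank it. I'll fit the stand pose and tilt to the corners I read from both views, and refine the plate's pose as well.

```bash
cat > fit.py <<'E'
from h import *
from scipy.optimize import least_squares
def model(p,stand,bin_):
    x,y,w,t=p; Rz=np.array([[np.cos(w),-np.sin(w),0],[np.sin(w),np.cos(w),0],[0,0,1]])
    Rt=np.array([[np.cos(t),0,-np.sin(t)],[0,1,0],[np.sin(t),0,np.cos(t)]])
    S=[np.array(s)/1000 for s in stand]; B=[Rt@(np.array(s)/1000)+[0,0,.105] for s in bin_]
    return np.array([Rz@s+[x,y,0] for s in S+B])
E
python3 - <<'E'
from fit import *
a=cap('top');b=cap('scene')
ts=[(-100,115,8),(-100,-115,8),(100,115,8)]; tb=[(79,83,52),(79,-83,52),(-79,-83,52),(-79,83,52),(111,45,52),(111,-45,52)]
tp=np.array([(45,472),(503,545),(105,90),(165,107),(548,165),(482,517),(113,458),(266,46),(470,75)])/5.4+[265,175]-.5
ss=[(-100,-115,8),(100,-115,8),(100,115,8)]; sb=[(-79,83,52),(79,83,52),(79,-83,52),(-79,-83,52),(111,-45,52),(111,45,52),(79,-83,-60),(79,83,-60)]
sp=np.array([(50,318),(180,573),(612,412),(388,40),(527,95),(187,190),(90,118),(298,187),(480,130),(237,427),(556,315)])/4.8+180-.5
f=lambda p:np.r_[(proj(a,model(p,ts,tb))-tp).ravel(),(proj(b,model(p,ss,sb))-sp).ravel()]
r=least_squares(f,[.57,-.13,-.15,.2],loss='soft_l1');print(np.round(r.x,4));print(np.round(f(r.x).reshape(-1,2),1).tolist())
# plate
pp=np.array([(253,75),(357,40),(413,234),(306,268)])/5+[120,220]-.5
X=ray(a,pp,.012)[:,:2];c=X.mean(0);u=(X[0]+X[1]-X[2]-X[3]);print('plate',c,np.degrees(np.arctan2(u[1],u[0])),np.linalg.norm(X-np.roll(X,1,0),axis=1))
E
```

```text
[ 0.5555 -0.1145 -0.1773  0.3415]
[[-0.8, 0.4], [-0.7, -0.2], [-0.8, -0.8], [-0.7, -0.1], [-0.6, -0.3], [-0.1, -0.6], [-0.8, -0.2], [-1.0, 0.0], [-0.0, 0.4], [-1.5, -0.3], [-0.4, -0.1], [0.5, -0.4], [-0.7, 0.1], [-0.3, -0.1], [-1.2, 0.7], [-1.7, 0.6], [-1.2, -0.2], [0.8, -0.1], [-1.3, 1.2], [0.5, 1.0]]
plate [0.515885   0.24659522] 16.410171427106068 [0.10815655 0.05852669 0.10955214 0.05892614]
```

Request:
carry_out:
  increments: "0 0 -1 0;-1 -0.85 -0.2 0;-1 -0.85 0 0;-1 -0.85 0 0;-1 -0.85 0 0;-1 -0.85 0 0;-1 -0.85 0 0;-1 -0.85 0 0;-1 -0.85 0 0;-1 -0.85 0 0;-1 -0.85 0 0"
  grip: -1

```text
time: 2.28
eef_pos: [0.4466, 0.1274, 0.2537]
ee_rot: [0.0, 0.125, 0.992, 0.0]
force: [0.6, 0.7, 0.3]
gripper_width: 0.0006
grasp_force: 0.0
```

```bash
cat >> h.py <<'E'
from scipy.spatial.transform import Rotation as Ro
S=np.array([.5555,-.1145]);W=-.1773
def rot(o): q=np.array(o['ee_rot']); return Ro.from_quat(np.r_[q[1:],q[0]]).as_matrix()
def need(target,ang):
    "units to reach world TCP target with tool y at world angle ang (rad); shift in present axes"
    o=status.get_obs(); R=rot(o); a=np.arctan2(R[1,1],R[0,1]); d=(ang-a+np.pi/2)%np.pi-np.pi/2
    print('pos',np.round(o['eef_pos'],4),'tilt',np.round(R[2],3),'shift',np.round(R.T@(np.array(target)-o['eef_pos'])/.04,2),'turn',round(-d/.15,2),'F',np.round(o['force'],1),'t',round(o['time'],2))
def loc(x,y=0): c,s=np.cos(W),np.sin(W); return S+[c*x-s*y,s*x+c*y]
E
python3 - <<'E'
from h import *
need([*loc(.072),.25],np.pi/2+W)
E
```

```text
pos [0.4466 0.1274 0.2537] tilt [-0.001  0.001 -1.   ] shift [-5.93 -5.05  0.09] turn -0.48 F [0.6 0.7 0.3] t 2.27
```

Request:
carry_out:
  increments: "-1 -0.85 0 0;-1 -0.85 0 0;-1 -0.85 0 0;-1 -0.85 0 0;-1 -0.85 0 0;-0.93 -0.8 0 0;0 0 0.9 -0.48;0 0 0 0"

```text
time: 3.28
eef_pos: [0.6238, -0.1254, 0.2143]
ee_rot: [-0.003, 0.09, 0.996, 0.001]
force: [0.4, 0.3, 0.3]
gripper_width: -0.0001
grasp_force: 0.0
```

```bash
python3 - <<'E'
from h import *
need([*loc(.072),.186],np.pi/2+W)
w=cap('wrist');save(w,'w1.png',s=1.3)
E
```

```text
pos [ 0.6238 -0.1254  0.2143] tilt [ 0.007  0.001 -1.   ] shift [-0.08 -0.03  0.71] turn -0.01 F [0.4 0.3 0.3] t 3.27
```

View pics/w1.png

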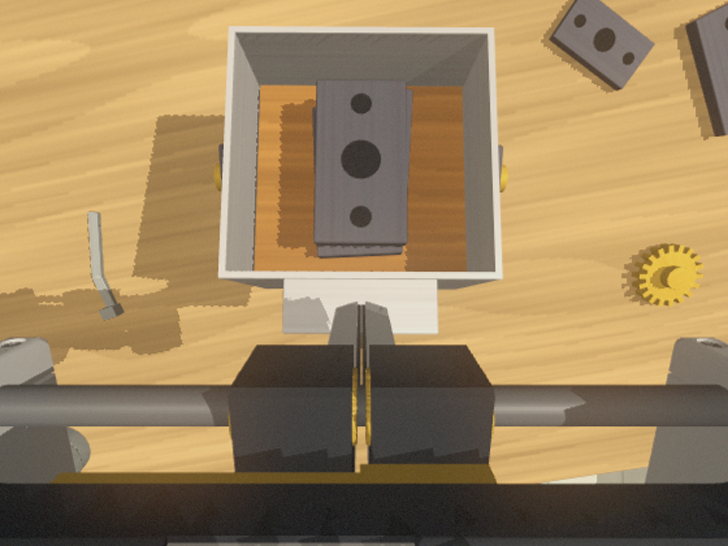

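The wrist view shows the shut fingers over the middle of the lip at (360,310), with the bin in front and its pile at (361,160). I'll press gently along the arc.

Request:
carry_out:
  increments: "-0.08 -0.03 0.3 0;0 0 0.25 0;0 0 0.06 0;0 0 0.06 0;0 0 0.06 0;-0.03 0 0.06 0;-0.03 0 0.06 0;0 0 0 0"

```text
time: 4.32
eef_pos: [0.6327, -0.1279, 0.1849]
ee_rot: [0.002, 0.089, 0.996, -0.0]
force: [1.5, -0.1, 5.3]
gripper_width: 0.0004
grasp_force: 1.8
```

Request:
carry_out:
  increments: "-0.04 0 0.08 0;-0.04 0 0.08 0;-0.04 0 0.08 0;-0.04 0 0.08 0;-0.05 0 0.08 0;-0.05 0 0.08 0;0 0 0 0"

```text
time: 5.2
eef_pos: [0.6442, -0.1302, 0.166]
ee_rot: [0.004, 0.089, 0.996, -0.001]
force: [3.6, -0.2, 5.4]
gripper_width: 0.0009
grasp_force: 2.5
```

Request:
carry_out:
  increments: "-0.04 0 0.08 0;-0.04 0 0.08 0;-0.04 0 0.08 0;0 0 0.05 0;0 0 0.05 0;0 0 0.05 0;0 0 0 0"

```text
time: 6.08
eef_pos: [0.6494, -0.1312, 0.157]
ee_rot: [0.006, 0.089, 0.996, -0.001]
force: [-3.3, 1.4, 28.8]
gripper_width: 0.0011
grasp_force: 14.5
```

Request:
carry_out:
  increments: "0 0 -0.5 0;0 0 -1 0;0 0 -0.5 0;0 0 0 0;0 0 0 0"

```text
time: 6.7
eef_pos: [0.6451, -0.1302, 0.2271]
ee_rot: [-0.001, 0.089, 0.996, 0.0]
force: [-0.2, -0.1, -0.5]
gripper_width: 0.0004
grasp_force: 0.0
```

```bash
python3 - <<'E'
from fit import *
w=cap('wrist');save(w,'w2.png',s=1.3); need([*loc(.095),.2],np.pi/2+W)
P=[.5555,-.1145,-.1773,0]
print(np.round(1.3*proj(w,model(P,[],[(79,83,52),(79,-83,52),(-79,-83,52),(-79,83,52),(111,45,52),(111,-45,52)]))))
E
```

```text
pos [ 0.6449 -0.1302  0.2268] tilt [ 0.003  0.    -1.   ] shift [-0.11 -0.01  0.67] turn -0.0 F [ 0.8  0.4 -0.1] t 6.75
[[482. 264.]
 [237. 264.]
 [216.  -3.]
 [503.  -3.]
 [424. 309.]
 [295. 309.]]
```

View pics/w2.png

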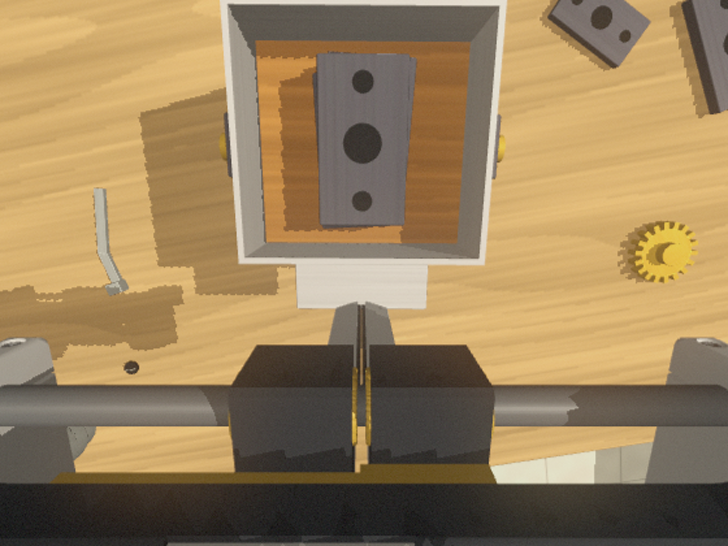

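The level bin's rim corners are at (484,265) and (239,265), and the model agrees to 1–2 mm. I'll shift the model 1 mm in y. Next I'll probe the pile just on the lip side of the pivot, clear of the marks.

```bash
cat >> h.py <<'E'
S=loc(0,.001)
E
python3 - <<'E'
from h import *
need([*loc(.02,0),.16],np.pi/2+W)
E
```

```text
pos [ 0.6449 -0.1302  0.2268] tilt [ 0.003  0.    -1.   ] shift [1.76 0.01 1.68] turn -0.0 F [ 0.8  0.4 -0.1] t 6.75
```

Request:
carry_out:
  increments: "0.88 0 0 0;0.88 0 0 0;0 0 0.7 0;0 0 0.7 0;0 0 0.5 0;0 0 0 0;0 0 0.05 0;0 0 0.05 0;0 0 0.05 0;0 0 0.05 0;0 0 0 0"

```text
time: 8.12
eef_pos: [0.5765, -0.1179, 0.1446]
ee_rot: [-0.0, 0.089, 0.996, 0.0]
force: [0.3, 0.3, 0.1]
gripper_width: 0.0001
grasp_force: 0.0
```

Request:
carry_out:
  increments: "0 0 0.05 0;0 0 0.05 0;0 0 0.05 0;0 0 0.05 0;0 0 0 0"

```text
time: 8.75
eef_pos: [0.5767, -0.1179, 0.1402]
ee_rot: [0.001, 0.089, 0.996, -0.0]
force: [-5.2, 1.8, 16.9]
gripper_width: 0.0007
grasp_force: 8.5
```

Request:
carry_out:
  increments: "0 0 -0.05 0;0 0 -0.04 0;0 0 0 0;0 0 0 0"

```text
time: 9.25
eef_pos: [0.5767, -0.1179, 0.1403]
ee_rot: [0.0, 0.089, 0.996, 0.0]
force: [-0.7, -0.4, 4.2]
gripper_width: 0.0006
grasp_force: 1.9
```

Pile top felt at z ≈ 0.1403, 17 mm below the rim. Now I'll lift out and go to the loose plate.

```bash
python3 - <<'E'
from h import *
need([.5159,.2466,.22],np.radians(106.4))
E
```

```text
pos [ 0.5767 -0.1179  0.1403] tilt [-0.  0. -1.] shift [ 3.11  8.7  -1.99] turn -3.09 F [-0.7 -0.4  4.2] t 9.25
```

Request:
carry_out:
  increments: "0 0 -0.9 0;0 0 -1 0;0.15 0.96 -0.1 0;0.15 0.96 0 0;0.15 0.96 0 0;0.15 0.96 0 0;0.15 0.96 0 0;0.15 0.96 0 0;0.15 0.96 0 0;0.15 0.96 0 0;0.15 0.96 0 0;0 0 0 0"
  grip: 1

```text
time: 10.75
eef_pos: [0.5842, 0.2343, 0.2191]
ee_rot: [-0.001, 0.087, 0.996, 0.0]
force: [-0.2, -0.5, -0.3]
gripper_width: 0.0939
grasp_force: 0.0
```

Request:
carry_out:
  increments: "0 0 0 -0.8;0 0 0 -0.8;0 0 0 -0.8;0 0 0 -0.7;0 0 0 0;0 0 0 0"

```text
time: 11.5
eef_pos: [0.5845, 0.2311, 0.22]
ee_rot: [-0.0, -0.142, 0.99, -0.0]
force: [-0.7, -0.2, 0.3]
gripper_width: 0.094
grasp_force: 0.0
```

```bash
python3 - <<'E'
from h import *
w=cap('wrist');save(w,'w3.png',s=1.3); need([.5159,.2466,.1],np.radians(106.4))
for r in viewer.regions_of('end_plate','wrist'):
    m=cv2.minAreaRect((ray(w,np.argwhere(r['region'])[:,::-1],.012)[:,:2]*1000).astype(np.float32))
    print(round(r['score'],2),np.round(r['extent']),np.round(m[0],1),np.round(m[1],1),round(m[2],2))
E
```

```text
pos [0.5846 0.2313 0.2201] tilt [ 0. -0. -1.] shift [1.54 0.85 3.  ] turn -0.0 F [-0.9  0.8  0.6] t 11.55
0.97 [225.  81.  63.  80.] [473.9 128.8] [85.1 46.2] 48.33
0.93 [309. 142.  52.  84.] [516.9 250.3] [110.8  60.9] 16.91
0.57 [394. 164.  64.  47.] [508.8 369.9] [46.9 84.4] 26.31
```

View pics/w3.png

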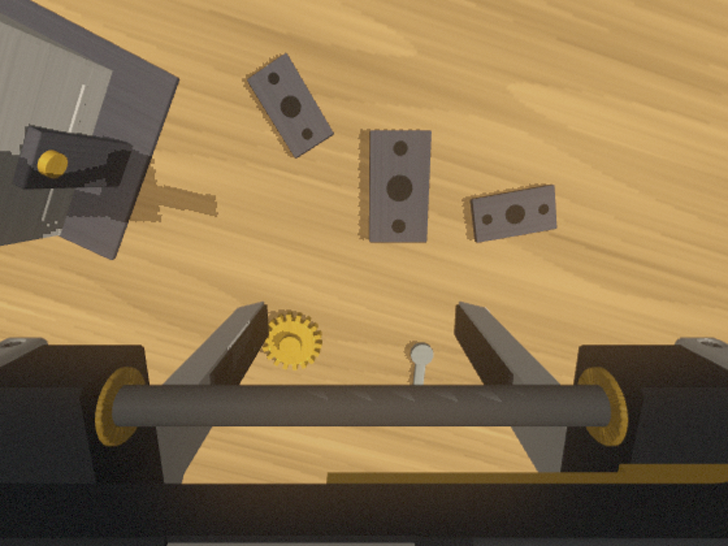

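The wanted plate is in the wrist view at (399,187), 111×61 mm, at (0.5167, 0.2495) and 16.8°. The smaller look-alikes are at (290,105) and (514,213).

```bash
python3 - <<'E'
from h import *
need([.5167,.2497,.003],np.radians(106.8))
E
```

```text
pos [0.5846 0.2314 0.2201] tilt [ 0. -0. -1.] shift [1.5  0.92 5.43] turn -0.05 F [-0.7 -0.5  0.2] t 11.6
```

Request:
carry_out:
  increments: "0.75 0.46 0 -0.05;0.75 0.46 0 0;0 0 1 0;0 0 1 0;0 0 1 0;0 0 1 0;0 0 0.5 0;0 0 0 0;0 0 0 0"

```text
time: 12.72
eef_pos: [0.5174, 0.2501, 0.0412]
ee_rot: [0.001, -0.147, 0.989, 0.0]
force: [0.6, 0.1, 0.2]
gripper_width: 0.0943
grasp_force: 0.0
```

```bash
python3 - <<'E'
from h import *
need([.5167,.2497,.003],np.radians(106.8))
E
```

```text
pos [0.5174 0.2501 0.0412] tilt [-0.002  0.    -1.   ] shift [ 0.02 -0.01  0.95] turn 0.01 F [0.6 0.1 0.2] t 12.72
```

Request:
carry_out:
  increments: "0.02 0 0.5 0;0 0 0.35 0;0 0 0.1 0;0 0 0 0;0 0 0 0"

```text
time: 13.35
eef_pos: [0.5163, 0.2498, 0.0028]
ee_rot: [0.001, -0.147, 0.989, 0.0]
force: [0.8, -1.0, 0.1]
gripper_width: 0.0941
grasp_force: 0.0
```

Request:
carry_out:
  increments: "0 0 0 0;0 0 0 0;0 0 0 0;0 0 0 0;0 0 0 0;0 0 0 0;0 0 0 0;0 0 0 0"
  grip: -1
  force: 25

```text
time: 14.35
eef_pos: [0.5157, 0.2498, 0.0023]
ee_rot: [-0.0, -0.147, 0.989, 0.0]
force: [-1.3, 2.1, 1.3]
gripper_width: 0.0601
grasp_force: 25.0
```

Request:
carry_out:
  increments: "0 0 -0.2 0;0 0 -0.6 0;0 0 -1 0;0 0 -1 0;0 0 -1 0;0 0 -1 0;0 0 -0.9 0;0 0 0 0.8;0 0 0 0.8;0 0 0 0.8;0 0 0 0.75;0 0 0 0"
  force: 32

```text
time: 15.85
eef_pos: [0.515, 0.2489, 0.2294]
ee_rot: [-0.001, 0.088, 0.996, -0.001]
force: [-0.0, -0.4, -6.2]
gripper_width: 0.0598
grasp_force: 32.0
```

```bash
python3 - <<'E'
from h import *
need([*loc(0),.23],np.pi/2+W)
w=cap('wrist')
o=status.get_obs();R=rot(o)
print(o['gripper_width'],o['grasp_force'])
for r in viewer.regions_of('end_plate','wrist'):
    X=ray(w,np.argwhere(r['region'])[:,::-1],o['eef_pos'][2]-.0023+.012)-o['eef_pos']
    m=cv2.minAreaRect(((X@R)[:,:2]*1000).astype(np.float32))
    print(round(r['score'],2),np.round(r['extent']),np.round(m[0],1),np.round(m[1],1),round(m[2],2))
save(w,'w4.png',s=1.3)
E
```

```text
pos [0.515  0.2489 0.2294] tilt [ 0.002 -0.002 -1.   ] shift [-2.59 -8.74 -0.  ] turn 0.01 F [-0.  -0.4 -6.2] t 15.85
0.05918934703378045 31.988507509231567
0.89 [188. 174.  64.  58.] [ 47.6 -53.2] [20.2 35.7] 32.54
0.85 [279. 244. 105. 165.] [-0.7 -0. ] [110.1  60.2] 0.89
0.65 [365. 167.  66.  63.] [51.2 51.2] [35.8 20.8] 53.69
0.58 [ 40. 244.  80.  66.] [   3.1 -149.3] [43.5 50.1] 1.28
```

View pics/w4.png

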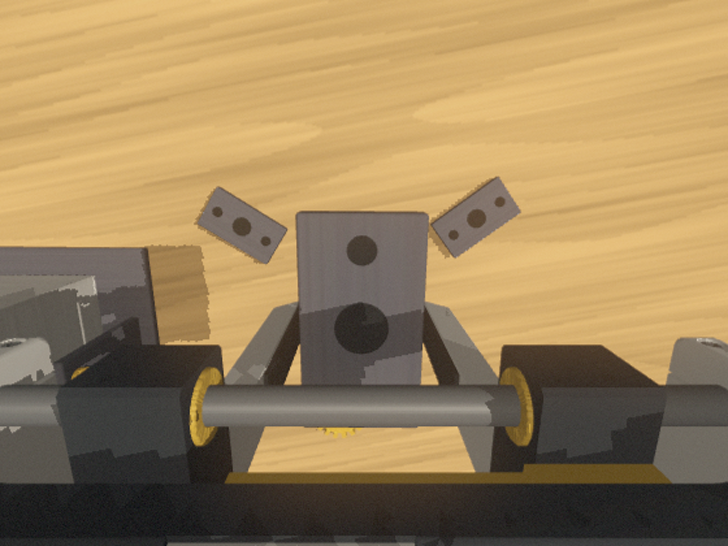

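The plate is held squarely, with its centre mark at (361,328) and centred within 1 mm. I'll carry it over the mouth.

Request:
carry_out:
  increments: "-0.28 -0.5 0 0;-0.28 -0.9 0 0;-0.28 -0.97 0 0;-0.28 -0.97 0 0;-0.28 -0.97 0 0;-0.28 -0.97 0 0;-0.28 -0.97 0 0;-0.28 -0.97 0 0;-0.28 -0.9 0 0;-0.05 -0.62 0 0;0 0 0 0;0 0 0 0"

```text
time: 17.45
eef_pos: [0.5548, -0.1121, 0.2301]
ee_rot: [-0.0, 0.089, 0.996, 0.001]
force: [1.1, 0.6, -5.4]
gripper_width: 0.0596
grasp_force: 32.0
```

```bash
python3 - <<'E'
from fit import *
import h
need([*loc(-.0005),.1427],np.pi/2+W)
w=cap('wrist');b=cap('scene')
save(w,'w5.png',s=1.3)
print(np.round(1.3*proj(w,model([*S,W,0],[],[(79,83,52),(79,-83,52),(-79,-83,52),(-79,83,52)]))))
E
```

```text
pos [ 0.5548 -0.1121  0.2301] tilt [ 0.001  0.001 -1.   ] shift [-0.02 -0.03  2.18] turn -0.0 F [ 1.1  0.6 -5.4] t 17.45
[[470. 384.]
 [247. 384.]
 [229. 162.]
 [487. 163.]]
```

View pics/w5.png

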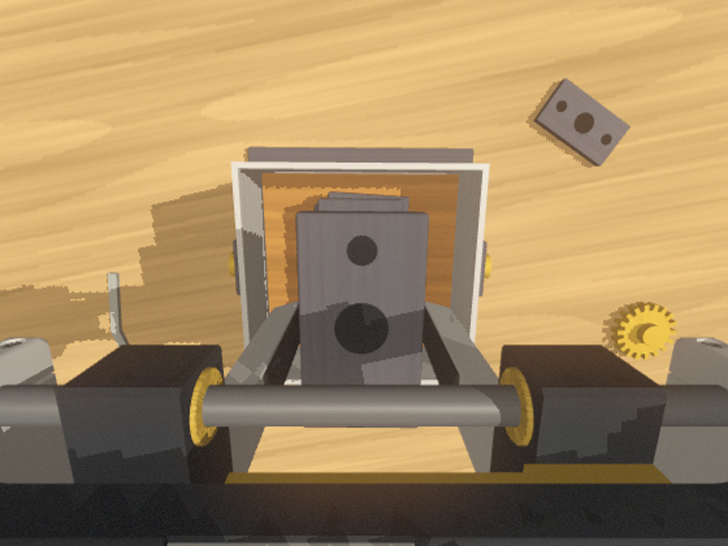

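The held plate sits over the mouth, aligned with the pile and the rim (near corners at (232,164) and (489,164)). I'll lower it, slowly near the end.

Request:
carry_out:
  increments: "-0.03 0 0.4 0;0 0 0.5 0;0 0 0.5 0;0 0 0.3 0;0 0 0.2 0;0 0 0.1 0;0 0 0 0;0 0 0 0"

```text
time: 18.55
eef_pos: [0.5567, -0.1131, 0.1509]
ee_rot: [0.001, 0.089, 0.996, -0.0]
force: [-0.0, 0.3, -5.3]
gripper_width: 0.0596
grasp_force: 32.0
```

Request:
carry_out:
  increments: "0 0 0.03 0;0 0 0.03 0;0 0 0.03 0;0 0 0.03 0;0 0 0.02 0;0 0 0 0;0 0 0 0"

```text
time: 19.42
eef_pos: [0.5563, -0.1129, 0.1447]
ee_rot: [0.0, 0.089, 0.996, 0.0]
force: [0.8, 0.1, -4.7]
gripper_width: 0.0599
grasp_force: 32.0
```

Request:
carry_out:
  increments: "0 0 0.015 0;0 0 0.015 0;0 0 0.015 0;0 0 0 0;0 0 0 0"

```text
time: 20.05
eef_pos: [0.5563, -0.1129, 0.1429]
ee_rot: [0.0, 0.089, 0.996, 0.0]
force: [0.0, 0.2, -5.8]
gripper_width: 0.0592
grasp_force: 32.0
```

Request:
carry_out:
  increments: "0 0 0.015 0;0 0 0.015 0;0 0 0 0;0 0 0 0"

```text
time: 20.55
eef_pos: [0.5564, -0.1129, 0.1422]
ee_rot: [0.0, 0.089, 0.996, -0.0]
force: [-1.3, -0.2, 0.1]
gripper_width: 0.06
grasp_force: 32.0
```

Request:
carry_out:
  increments: "0 0 0.015 0;0 0 0.015 0;0 0 0 0;0 0 0 0"

```text
time: 21.05
eef_pos: [0.5564, -0.1129, 0.1422]
ee_rot: [0.001, 0.089, 0.996, -0.0]
force: [-4.2, 0.3, 8.3]
gripper_width: 0.0598
grasp_force: 32.0
```

The plate is resting on the pile: z no longer changes and the reaction is rising. I'll ease off, then open the fingers only partway so they stay clear of the bin walls.

Request:
carry_out:
  increments: "0 0 -0.02 0;0 0 0 0"

```text
time: 21.3
eef_pos: [0.5564, -0.1129, 0.1422]
ee_rot: [0.0, 0.089, 0.996, -0.0]
force: [-2.9, 1.2, 6.8]
gripper_width: 0.0599
grasp_force: 32.0
```

Request:
carry_out:
  increments: "0 0 0 0;0 0 0 0;0 0 0 0;0 0 0 0;0 0 0 0;0 0 0 0"
  grip: 0.75

```text
time: 22.05
eef_pos: [0.5563, -0.1129, 0.1412]
ee_rot: [0.0, 0.089, 0.996, 0.0]
force: [0.4, -0.2, 0.6]
gripper_width: 0.0822
grasp_force: 0.0
```

Request:
carry_out:
  increments: "0 0 -0.1 0;0 0 -0.3 0;0 0 -0.8 0;0 0 -1 0;-0.8 0 -0.3 0;-1 0 0 0;-0.4 0 0 0;0 0 0 0;0 0 0 0;0 0 0 0"

```text
time: 23.3
eef_pos: [0.6421, -0.1283, 0.2418]
ee_rot: [0.0, 0.089, 0.996, 0.0]
force: [-0.0, -0.3, 0.3]
gripper_width: 0.0822
grasp_force: 0.0
```

```bash
python3 - <<'E'
from fit import *
w=cap('wrist');save(w,'w6.png',s=1.3)
print(np.round(1.3*proj(w,model([*S,W,0],[],[(79,83,52),(79,-83,52),(-79,-83,52),(-79,83,52),(55,30,47.5),(55,-30,47.5),(-55,-30,47.5),(-55,30,47.5)]))))
need([*loc(0),.2],np.pi/2+W)
E
```

```text
[[475. 264.]
 [244. 264.]
 [225.  14.]
 [494.  14.]
 [401. 229.]
 [317. 229.]
 [313.  59.]
 [406.  59.]]
pos [ 0.6422 -0.1283  0.2418] tilt [-0.  0. -1.] shift [ 2.19 -0.02  1.04] turn -0.0 F [-0.6  0.7 -0.1] t 23.35
```

View pics/w6.png

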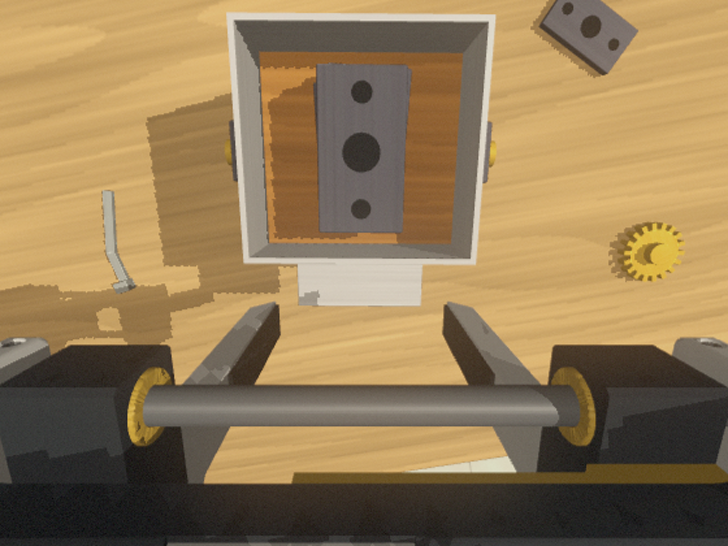

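```bash
python3 - <<'E'
from fit import *
w=cap('wrist')
op=np.array([(475,263),(245,263),(228,14),(495,15),(421,305),(298,305)])/1.3
pts=[(79,83,52),(79,-83,52),(-79,-83,52),(-79,83,52),(111,45,52),(111,-45,52)]
f=lambda p:(proj(w,model(p,[],pts))-op).ravel()
r=least_squares(f,[*S,W,0]);print('wrist fit',np.round(r.x,4),np.abs(r.fun).max(),S,W)
for r in viewer.regions_of('end_plate','wrist'):
    m=cv2.minAreaRect((ray(w,np.argwhere(r['region'])[:,::-1],.1523)[:,:2]*1000).astype(np.float32))
    print(round(r['score'],2),np.round(r['extent']),np.round(m[0],1),np.round(m[1],1),round(m[2],2))
print('plate expected',loc(0),np.degrees(W)+90)
E
```

```text
wrist fit [ 0.556  -0.1127 -0.1823  0.0059] 0.9747104904076309 [ 0.55567637 -0.11351568] -0.1773
0.91 [454.  28.  77.  57.] [509.1  41.5] [56.3 33.5] 47.3
0.72 [ 91. 186.  23.  81.] [ 588.6 -299.4] [14.8 73.5] 84.38
0.6 [279. 113.  74. 131.] [ 558.  -113.2] [ 59.8 109.2] 79.38
plate expected [ 0.55567637 -0.11351568] 79.8414582923305
```

```bash
python3 -c "
from h import *
print(ticket.job_done())"
```

```text
the job is handed in; nothing more can be done
None
```

I pushed the bin level, felt the pile top about 17 mm below the rim, laid the loose plate on it flat, square and within about 2 mm of centre, and handed the job in at about 23 s; no verdict was shown.

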